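# Free the sieve slide with its cam and push it home

### The job

The brass sieve stands on a slide that is kept back by an eccentric brass cam. With the fingertips, push the cam's red lever round until the cam's low point faces the slide (the green pointer opposite the lever faces the green mark on the slide, and the lever points straight away from the slide), and only then push the blue tab to send the slide forward, fully home against its stops. Grip and lift nothing, keep the sieve seated on the slide, do not disturb the dish, jar and brush, and finish clear of everything.

Things in the scene. Friction and masses are not known exactly. Their poses are not given: they have to be found in the camera images.
- stand: Fixed sieve stand: grey-blue base plate 300 x 150 x 20 mm. Origin: centre of its underside, on the bench. x = the slide's forward direction, z up. Blue push tab at the -x end, sieve in the middle, cam toward +x. Only the tab, the sieve and the lever with its hub stand higher than 46 mm over the bench.
- slide (a joint): Travel (m) of the aluminium slide (120 x 105 mm plate, top 38 mm over the bench) along the stand's +x: 0 = right back, as at the start; 0.045 = fully home, against two black stops. About 3 N friction, stays where left. Its steel follower face (50 mm wide, green mark) is blocked by the cam after 2 to 30 mm unless the cam is near its low point. It must stay back until the cam is turned.
- cam (a joint): Angle (rad) of cam and lever about the upright axis, anticlockwise positive from above: 0 = low point faces the slide, lever along the stand's +x, away from the slide. Starts between 1.4 and 2.6, lever on the stand's +y side. Turns from -1.0 to 2.9 with about 0.3 N m friction, stays where left, no stop or click at 0. The slide can go fully home only within about 0.4 of 0.
- cam_axis (a point): Point on the cam axis at the lever's mid-height, 66 mm over the bench, 85 mm along +x from the stand's centre. The cam is a brass disc of radius 36 mm, 30 to 44 mm over the bench, its centre 22 mm off the axis toward the lever: low edge 14 mm from the axis, opposite the lever, on the side of the small green pointer (24 mm out); high edge 58 mm. Hub of radius 12 mm, up to 78 mm high.
- lever_end (a point): Centre of the round end (radius 10 mm, 54 to 78 mm over the bench) of the red lever, 86 mm from the cam axis. The lever is a straight level bar from the axis to here, 14 mm wide, from 56 to 76 mm over the bench; it turns with the cam.
- push_tab (a point): Centre of the rear (-x) face of the blue upright push tab on the slide, 60 mm over the bench. The tab is 70 mm wide (stand's y), 8 mm thick, 25 to 85 mm over the bench; its rear face looks along the stand's -x and starts 143 mm behind the stand's centre. It moves with the slide.
- nest (a point): Centre of the sieve's seat on the slide's top, 38 mm over the bench, between four small studs; 75 mm behind the stand's centre at the start, moves with the slide.
- sieve_mid (a point): Centre of the loose brass sieve (100 mm diameter, 42 mm high, open top) standing in the nest, half-way up: 21 mm above the nest.
- dish_mid (a point): Centre, half-way up, of a white porcelain dish, 80 mm diameter, 35 mm high, loose on the bench; leave alone.
- jar_mid (a point): Centre, half-way up, of a small amber sample jar with white cap, 48 mm diameter, 60 mm high, loose on the bench; leave alone.
- brush: Sieve brush with wooden handle 200 mm long, 42 mm wide, 20 mm high, lying on the bench beside the stand; origin at its middle, underside, its x along its length; leave alone.

How it is judged:
On the way, in this order (a step that is already met when the one before it is completed fails the run):
1. the cam is turned to its low point (within 0.4 rad) while the slide is still back (less than 12 mm forward) (value of joint cam between -0.4 and 0.4 rad and value of joint slide below 0.012 m), for 0.2 s.
2. the slide is pushed fully home (value of joint slide above 0.042 m), for 0.2 s.
At the end, for the whole second after the job is handed in: The slide is within 3 mm of fully home and at rest, the cam is within 0.45 rad of its low point, and the sieve is seated in its nest (within 12 mm, upright) (value of joint slide above 0.042 m and value of joint cam between -0.45 and 0.45 rad and velocity of joint slide below 0.01 m/s and horizontal distance between sieve_mid and nest below 0.012 m and z of sieve_mid in the frame of nest below 0.03 m and angle between sieve_mid's own z axis and vertical below 0.15 rad); the robot touches nothing.
It fails at once if the slide is pushed forward (over 12 mm) while the cam is not at its low point (over 0.5 rad off) (value of joint slide above 0.012 m and (value of joint cam above 0.5 rad or value of joint cam below -0.5 rad)).
It fails at once if the sieve is lifted, tipped or pushed out of its nest (not (horizontal distance between sieve_mid and nest below 0.012 m and z of sieve_mid in the frame of nest below 0.03 m and angle between sieve_mid's own z axis and vertical below 0.15 rad)).
It fails at once if the dish, jar or brush is moved by more than 30 mm (distance of any of dish_mid, jar_mid, brush from where it was at the start of the episode above 0.03 m).
It also fails if it takes over 51 s, if anything falls off the work surface, if the arm or the gripper's body presses on something with over 40 N, if the wrist force passes 120 N, or if a joint passes its speed limit or range.

### The arm

A 6-joint arm with a two-finger parallel gripper is mounted at the origin on the work surface. World frame = base frame: x ahead of the robot, y to its left, z up, the work surface at z = 0. Lengths are in m, angles in rad, forces in N, time in s.
With the tool pointing down it reaches from about 0.25 to 0.775 m from the base axis. Payload 8.9 kg.
Tool frame: the origin (TCP) lies on the centre line of the jaws, within the pads' length; the fingertips stand 14 mm ahead of it and the grasp point (between the pads) lies 5 mm behind it; y points along the fingers, z is the direction in which the jaws open and shut, and the axes are right-handed (so a half turn about y gives the same grasp; the last joint's range is limited). The gripper opens to 85 mm and grips with 20 to 120 N. Pads are 22 mm wide; open, the fingers measure 114 mm over their backs; the gripper's body (76 mm by 85 mm) begins 54 mm behind the grasp point. The pads swing forward as they close: fully open they stand 13 mm farther back than shut.
Start: joints at [1.204, 0.291, -0.153, 1.127, 0, 1.431], TCP at [0.119, 0.511, 0.245] pointing down, gripper open.
Joint ranges: [-2.52, 2.52], [-0.91, 1.74], [-1.3, 1.37], [-1.96, 2.02], [-1.52, 1.47], [-3.14, 3.14]. Speed limits (rad/s): [2.22, 2.22, 2.79, 3.14, 3.14, 3.14].

### API

Orientations are given as a unit quaternion [w, x, y, z].
In Python, from bench import status, capture, workorder, search_frame, cut_out, landmark_of gives the robot as it stands.
- The arm moves only by the tool play_rows, never from a script. Its argument "steps" is a list of rows, each a list of 7 numbers: the gripper command: -1 is shut, 1 is fully open, values between are in proportion, then the shift along the world's x, y, z in units of 0.06 m (1.0 is 0.06 m), then the turn, a rotation vector about the world's x, y, z in units of 0.12 rad (1.0 is 0.12 rad). A call has 1 to 10 rows; each row shifts and turns the pose as measured when the row begins; what a row does not reach is not made up. A row lasts 1/8 s, in which the tool goes at most 62.5 mm and 10.7 degrees, less where a joint would pass 70% of its speed; a pose out of reach is approached as far as the arm can. A call with a number of a shift or a turn outside -1 to 1 is refused whole. A call with a gripper value outside its range is refused whole. The fingers move at their own pace and stop on an object; the grip force is fixed at half the most. Time passes only in rows, so rows that do not move let the fingers close. It gives the time, the measured TCP pose, the force and the opening at its end, in the units of the state.
- status.get_obs(): the state, without advancing time (a new reading comes with each control period).
- capture(name): name is "scene" or "side" or "wrist"; returns a dict with "image" (384x512x3 uint8, red, green, blue), "intrinsics" (3x3 intrinsics, pixels), "D" ([k1, k2, p1, p2, k3] as OpenCV has them; the pictures are not rectified), "R" (3x3) and "t" (3): a world point X has camera coordinates R X + t. Camera axes: x right, y down, z forward; pixel columns grow to the right and rows downward; lengths in m; the calibration is good to about 2 mm. A picture is of the moment at which its call begins. There is no depth.
- workorder.sign_off(): hands the job in, once; it reports no verdict.
Trained networks look in a picture, given as the dict that the camera call returned (one of the last four; its "shot" number tells which), for a name from the list of things; names that differ only in an ending like _2 or _b are one class to them, and where a whole thing is asked for, a point or a joint stands for the part that bears it (a point fixed in the world has none). Each returns a list of dicts, best first, with "confidence" (0 to 1); they miss things now and then, are a little off and sometimes report something else, mostly with a low value. They report only what shows in the picture. A call takes as long as a camera call.
- search_frame(picture, query): "location" ([x, y, z] in m, in world coordinates, good to about 4 mm: the middle of the surface that is visible of it).
- cut_out(picture, query): "region" (384x512 bool, what is visible of it).
- landmark_of(picture, query): "location" ([x, y, z] in m, in world coordinates, good to about 4 mm: a listed point, or the origin of a listed thing).
The state is a dict: "time_s": time; "joint_positions": joint angles; "dq": joint speeds; "effort": joint torques, N m; "position": TCP position; "tcp_rot": TCP orientation; "force": force on the tool from outside, world axes, zero at the start; "moment": the same for the moment, N m; "opening": opening from 0.0 (shut) to 1.0 (fully open).
Only numpy, scipy, OpenCV 4.12 (cv2) and the standard library are available. Lean on these libraries where they do the work, as an engineer would, in place of code of your own. Each camera call takes 0.05 s, during which the arm holds its last target.

## Working session

There is one attempt and no reset: what is moved stays moved. The work goes in short steps, Python scripts to look and compute and a tool call to move; the robot and the scene stay as the last step left them, time stands still between calls to the robot, and variables do not carry over. Pictures are saved under pics/ and viewed, and the job is handed in when it is done.

Besides the shell and the picture viewer there is one more tool, called after "Emit:" as name([rows], argument=value, ...), one row to a line, values as JSON. play_rows: Moves the arm, as the interface text tells. Shifts and turns lie within -1 to 1; 1 stands for 0.06 m of shift or 0.12 rad of turn. Its arguments: {"type":"object","properties":{"steps":{"type":"array","items":{"type":"array","items":{"type":"number"}}}},"required":["steps"]}

```bash
mkdir -p pics; cat > h.py <<'E'
import numpy as np, cv2
from bench import status, capture, workorder, search_frame, cut_out, landmark_of
def save(p,n): cv2.imwrite('pics/'+n+'.png',cv2.cvtColor(p['image'],cv2.COLOR_RGB2BGR))
def proj(p,X):
    return cv2.projectPoints(np.array(X,float).reshape(-1,3),cv2.Rodrigues(np.array(p['R'],float))[0],np.array(p['t'],float),np.array(p['intrinsics'],float),np.array(p['D'],float))[0].reshape(-1,2)
E
python3 - <<'E'
from h import *
np.set_printoptions(precision=3,suppress=True)
s=status.get_obs();print(s['time_s'],s['position'],s['tcp_rot'],s['force'])
for c in ['scene','side']:
    p=capture(c);save(p,c+'0')
    for n in ['stand','cam_axis','lever_end','push_tab','nest','sieve_mid','dish_mid','jar_mid','brush']:
        r=landmark_of(p,n)
        print(c,n,[(np.array(q['location']),round(q['confidence'],2)) for q in r[:2]])
E
```

```text
0.0 [0.118 0.511 0.245] [-0.702  0.703 -0.08   0.08 ] [ 0.862 -0.161  0.584]
scene stand [(array([ 0.545, -0.135, -0.002]), 0.63)]
scene cam_axis [(array([ 0.462, -0.132,  0.068]), 0.87)]
scene lever_end [(array([ 0.496, -0.21 ,  0.064]), 0.8)]
scene push_tab [(array([ 0.686, -0.146,  0.059]), 0.79)]
scene nest []
scene sieve_mid [(array([ 0.616, -0.145,  0.062]), 0.91)]
scene dish_mid [(array([ 0.597, -0.322,  0.014]), 0.61)]
scene jar_mid [(array([0.422, 0.032, 0.031]), 0.76)]
scene brush [(array([0.612, 0.003, 0.001]), 0.65)]
side stand [(array([ 0.541, -0.137,  0.001]), 0.89)]
side cam_axis [(array([ 0.456, -0.129,  0.065]), 0.6), (array([ 0.594, -0.324,  0.014]), 0.5)]
side lever_end [(array([ 0.494, -0.21 ,  0.067]), 0.66)]
side push_tab [(array([ 0.684, -0.15 ,  0.058]), 0.57)]
side nest []
side sieve_mid [(array([ 0.616, -0.141,  0.059]), 0.83)]
side dish_mid [(array([ 0.593, -0.321,  0.014]), 0.95), (array([ 0.541, -0.137,  0.002]), 0.6)]
side jar_mid [(array([0.429, 0.033, 0.029]), 0.65)]
side brush [(array([0.611, 0.003, 0.   ]), 0.84)]
```

View pics/scene0.png

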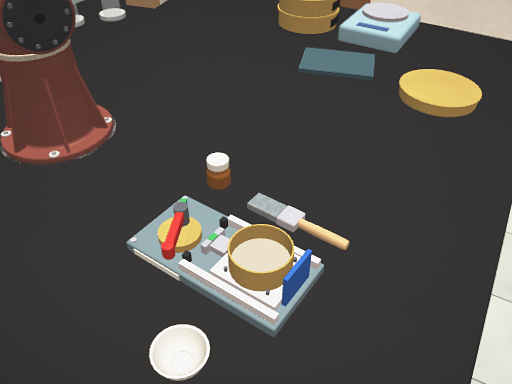

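View pics/side0.png

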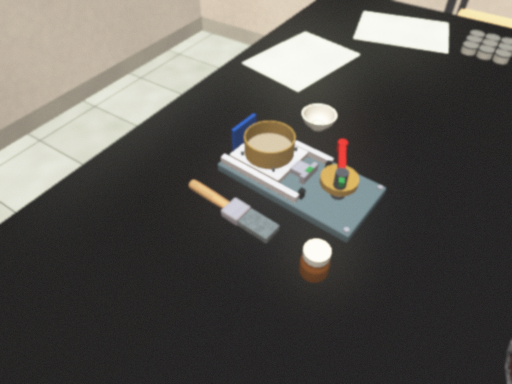

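The stand's forward direction points toward the robot (about 175.6°), and the cam is at about 2.07 rad. The lever has to go clockwise, from world −66° to −184°. First I'll shut the gripper and move over to the slide side of the lever.

Emit:
play_rows([
  [-1, 0.5, -0.9, 0, 0, 0, 0],
  [-1, 0.5, -0.9, 0, 0, 0, 0],
  [-1, 0.5, -0.9, 0, 0, 0, 0],
  [-1, 0.5, -0.9, 0, 0, 0, 0],
  [-1, 0.5, -0.9, 0, 0, 0, 0],
  [-1, 0.5, -0.9, 0, 0, 0, 0],
  [-1, 0.5, -0.9, 0, 0, 0, 0],
  [-1, 0.5, -0.9, 0, 0, 0, 0],
])

```text
time_s: 2.0
position: [0.3602, 0.0746, 0.2462]
tcp_rot: [0.704, -0.701, 0.075, -0.08]
force: [1.6, 1.9, 0.2]
opening: -0.004
```

```bash
python3 - <<'E'
from h import *
from scipy.spatial.transform import Rotation as R
np.set_printoptions(precision=3,suppress=True)
s=status.get_obs();print(s['time_s'],s['position'],np.array(s['joint_positions']),s['opening']);q=s['tcp_rot'];print(R.from_quat([q[1],q[2],q[3],q[0]]).as_matrix())
E
```

```text
2.0 [0.36  0.075 0.246] [ 0.002 -0.02  -0.519  1.064  0.003  0.221] -0.003761408548882609
[[ 0.976  0.007  0.217]
 [-0.217  0.003  0.976]
 [ 0.006 -1.     0.005]]
```

Emit:
play_rows([
  [-1, 0.54, -0.84, 0, 0, 0, 0],
  [-1, 0.54, -0.84, 0, 0, 0, 0],
  [-1, 0.54, -0.84, 0, 0, 0, 0],
  [-1, 0.54, -0.84, 0, 0, 0, 0],
  [-1, 0.54, -0.84, -0.3, 0, 0, 0],
  [-1, 0, 0, -0.6, 0, 0, 0],
  [-1, 0, 0, -0.5, 0, 0, 0],
])

```text
time_s: 2.88
position: [0.5288, -0.1917, 0.1631]
tcp_rot: [0.703, -0.702, 0.074, -0.086]
force: [0.5, 0.3, 0.1]
opening: 0.004
```

```bash
python3 - <<'E'
from h import *
np.set_printoptions(precision=3,suppress=True)
s=status.get_obs();print(s['time_s'],s['position'])
for c in ['scene','wrist']:
    p=capture(c);save(p,c+'1')
    for n in ['cam_axis','lever_end','push_tab','sieve_mid']:
        r=landmark_of(p,n)
        print(c,n,[(np.array(q['location']),round(q['confidence'],2)) for q in r[:2]])
    if c=='scene': print(proj(p,[list(s['position'][:2])+[.06]]))
E
```

```text
2.875 [ 0.529 -0.192  0.163]
scene cam_axis [(array([ 0.465, -0.136,  0.069]), 0.85)]
scene lever_end [(array([ 0.496, -0.21 ,  0.065]), 0.74)]
scene push_tab [(array([ 0.688, -0.144,  0.058]), 0.8)]
scene sieve_mid [(array([ 0.615, -0.142,  0.061]), 0.71)]
[[192.88  255.123]]
wrist cam_axis [(array([ 0.459, -0.134,  0.063]), 0.6)]
wrist lever_end []
wrist push_tab []
wrist sieve_mid [(array([ 0.618, -0.141,  0.062]), 0.66)]
```

View pics/wrist1.png

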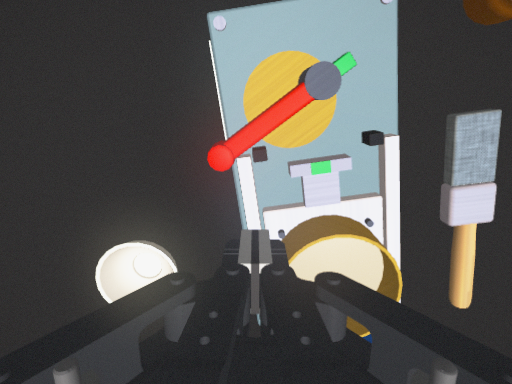

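View pics/scene1.png

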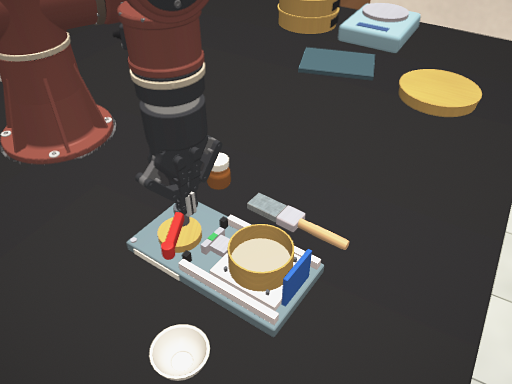

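The wrist view shows the lever running from the hub at (322,80) to its end at (220,157). The shut fingers (255,250) are on the slide side, clear of both sieve and lever. I'll lower them there.

Emit:
play_rows([
  [-1, -0.24, 0.24, -0.4, 0, 0, 0],
  [-1, 0, 0, -0.6, 0, 0, 0],
  [-1, 0, 0, -0.5, 0, 0, 0],
  [-1, 0, 0, 0, 0, 0, 0],
])

```text
time_s: 3.88
position: [0.5163, -0.1766, 0.0767]
tcp_rot: [-0.702, 0.703, -0.07, 0.088]
force: [-0.7, 0.9, 0.4]
opening: -0.0
```

Emit:
play_rows([
  [-1, -0.22, -0.15, -0.1, 0, 0, 0],
  [-1, -0.22, -0.14, 0, 0, 0, 0],
  [-1, -0.24, -0.09, 0, 0, 0, 0],
  [-1, -0.25, -0.03, 0, 0, 0, 0],
  [-1, -0.25, 0.03, 0, 0, 0, 0],
])

```text
time_s: 4.5
position: [0.4483, -0.202, 0.0762]
tcp_rot: [0.703, -0.702, 0.064, -0.093]
force: [6.5, 1.4, -2.9]
opening: -0.001
```

```bash
python3 - <<'E'
from h import *
np.set_printoptions(precision=3,suppress=True)
s=status.get_obs();print(s['time_s'],s['position'],s['force'])
for c in ['scene','side']:
    p=capture(c);save(p,c+'2')
    for n in ['cam_axis','lever_end','push_tab']:
        r=landmark_of(p,n)
        print(c,n,[(np.array(q['location']),round(q['confidence'],2)) for q in r[:2]])
E
```

```text
4.5 [ 0.448 -0.202  0.076] [ 6.51   1.359 -2.914]
scene cam_axis [(array([ 0.462, -0.135,  0.067]), 0.97), (array([ 0.428, -0.214,  0.066]), 0.67)]
scene lever_end [(array([ 0.427, -0.212,  0.067]), 0.76), (array([ 0.542, -0.134,  0.002]), 0.53)]
scene push_tab [(array([ 0.686, -0.146,  0.059]), 0.77)]
side cam_axis [(array([ 0.456, -0.126,  0.064]), 0.59)]
side lever_end [(array([ 0.423, -0.203,  0.067]), 0.6)]
side push_tab [(array([ 0.682, -0.149,  0.059]), 0.65)]
```

View pics/scene2.png

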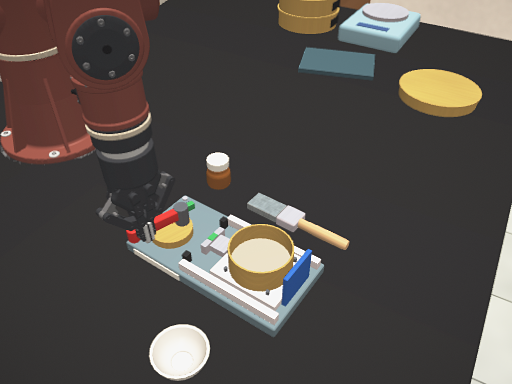

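Emit:
play_rows([
  [-1, -0.26, 0.08, -0.1, 0, 0, 0],
  [-1, -0.23, 0.13, -0.1, 0, 0, 0],
  [-1, -0.2, 0.18, 0, 0, 0, 0],
  [-1, -0.15, 0.22, 0, 0, 0, 0],
])

```text
time_s: 5.4
position: [0.406, -0.1705, 0.0659]
tcp_rot: [-0.7, 0.705, -0.059, 0.097]
force: [5.0, -4.5, -3.7]
opening: -0.002
```

```bash
python3 - <<'E'
from h import *
np.set_printoptions(precision=3,suppress=True)
s=status.get_obs();print(s['time_s'],s['position'],s['force'])
for c in ['scene','side']:
    p=capture(c);save(p,c+'3')
    for n in ['cam_axis','lever_end','push_tab']:
        r=landmark_of(p,n)
        print(c,n,[(np.array(q['location']),round(q['confidence'],2)) for q in r[:2]])
E
```

```text
5.4 [ 0.406 -0.171  0.066] [ 5.021 -4.516 -3.708]
scene cam_axis [(array([ 0.466, -0.134,  0.067]), 0.72), (array([0.616, 0.003, 0.002]), 0.6)]
scene lever_end []
scene push_tab [(array([ 0.683, -0.145,  0.06 ]), 0.98)]
side cam_axis [(array([ 0.457, -0.129,  0.063]), 0.71)]
side lever_end [(array([ 0.378, -0.151,  0.067]), 0.57)]
side push_tab [(array([ 0.682, -0.149,  0.058]), 0.96)]
```

View pics/scene3.png

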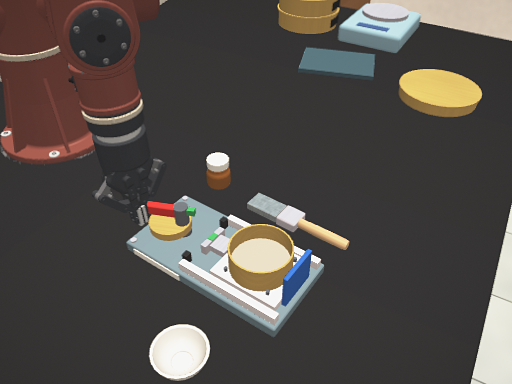

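Emit:
play_rows([
  [-1, -0.1, 0.16, 0.03, 0, 0, 0],
  [-1, -0.06, 0.17, 0, 0, 0, 0],
  [-1, 0, 0, 0, 0, 0, 0],
])

```text
time_s: 6.18
position: [0.3973, -0.1517, 0.0677]
tcp_rot: [-0.699, 0.706, -0.059, 0.098]
force: [0.4, 0.3, 0.7]
opening: 0.005
```

```bash
python3 - <<'E'
from h import *
np.set_printoptions(precision=3,suppress=True)
s=status.get_obs();print(s['time_s'],s['position'],s['force'])
for c in ['scene','side']:
    p=capture(c);save(p,c+'4')
    for n in ['cam_axis','lever_end','push_tab']:
        r=landmark_of(p,n)
        print(c,n,[(np.array(q['location']),round(q['confidence'],2)) for q in r[:2]])
    cv2.imwrite('pics/z4'+c+'.png',cv2.resize(cv2.cvtColor(p['image'],cv2.COLOR_RGB2BGR)[100:300,100:400],None,fx=2.6,fy=2.6))
E
```

```text
6.175 [ 0.397 -0.152  0.068] [0.377 0.274 0.654]
scene cam_axis [(array([ 0.461, -0.131,  0.069]), 0.78)]
scene lever_end [(array([ 0.377, -0.132,  0.067]), 0.86)]
scene push_tab [(array([ 0.685, -0.146,  0.06 ]), 0.75), (array([ 0.547, -0.135, -0.002]), 0.71)]
side cam_axis [(array([ 0.456, -0.131,  0.065]), 0.92)]
side lever_end [(array([ 0.377, -0.127,  0.068]), 0.86)]
side push_tab [(array([ 0.684, -0.15 ,  0.057]), 0.94), (array([0.424, 0.031, 0.03 ]), 0.19)]
```

View pics/z4side.png

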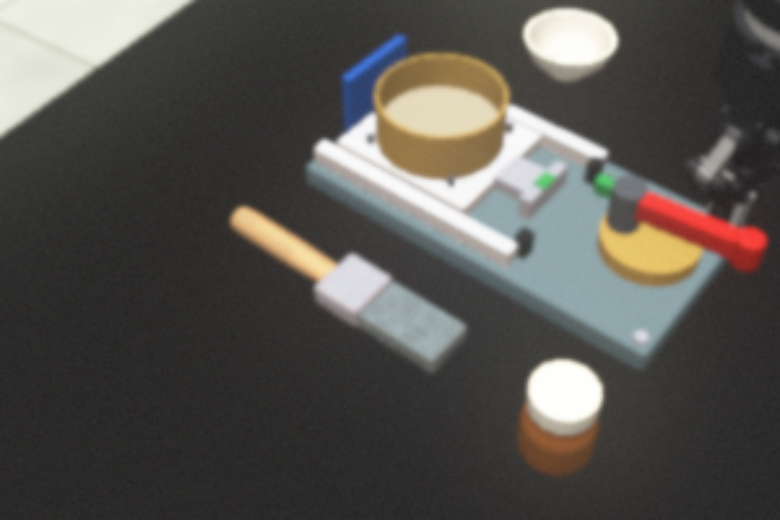

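View pics/z4scene.png

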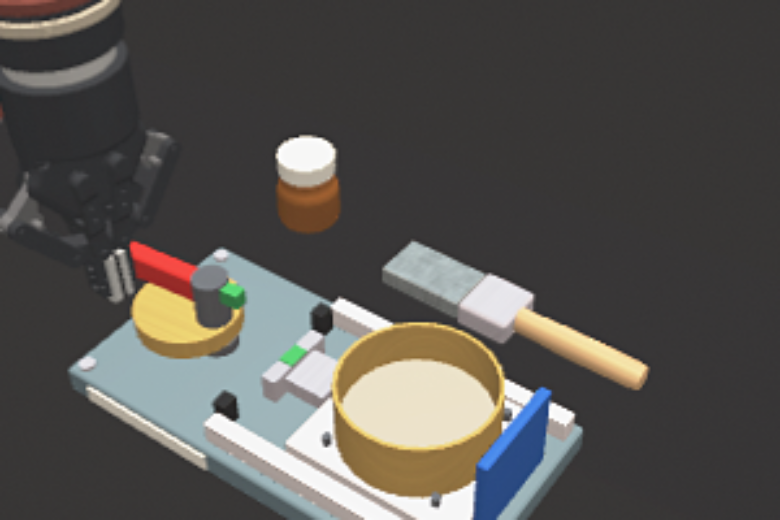

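The lever is parallel to the stand's long edges and the green pointer faces the green mark; I estimate the cam within about 0.1 rad of 0, with the tab still at x = 0.685. Next I'll back off, rise, and go over to behind the tab.

Emit:
play_rows([
  [-1, 0, -0.4, 0, 0, 0, 0],
  [-1, 0, -0.2, 0.6, 0, 0, 0],
  [-1, 0, 0, 1, 0, 0, 0],
  [-1, 0.4, 0, 0.6, 0, 0, 0],
  [-1, 0.9, 0.1, 0, 0, 0, 0],
  [-1, 0.9, 0.1, 0, 0, 0, 0],
  [-1, 0.9, 0.1, 0, 0, 0, 0],
  [-1, 0.9, 0.1, 0, 0, 0, 0],
  [-1, 0.9, 0.1, 0, 0, 0, 0],
  [-1, 0, 0, 0, 0, 0, 0],
])

```text
time_s: 7.82
position: [0.6984, -0.1569, 0.2021]
tcp_rot: [-0.7, 0.705, -0.062, 0.098]
force: [-0.6, -0.2, -1.0]
opening: 0.0
```

Emit:
play_rows([
  [-1, 0.4, 0.1, 0, 0, 0, 0],
  [-1, 0.1, 0, -0.2, 0, 0, 0],
  [-1, 0, 0, 0, 0, 0, 0],
])

```text
time_s: 8.2
position: [0.7265, -0.1512, 0.1877]
tcp_rot: [-0.7, 0.705, -0.063, 0.097]
force: [-1.6, 0.5, -0.0]
opening: -0.0
```

```bash
python3 - <<'E'
from h import *
from scipy.spatial.transform import Rotation as R
np.set_printoptions(precision=3,suppress=True)
s=status.get_obs();print(s['time_s'],s['position'],s['joint_positions']);q=s['tcp_rot'];print(R.from_quat([q[1],q[2],q[3],q[0]]).as_matrix())
for c in ['scene','wrist']:
    p=capture(c);save(p,c+'5')
    for n in ['cam_axis','lever_end','push_tab','sieve_mid']:
        r=landmark_of(p,n)
        print(c,n,[(np.array(q['location']),round(q['confidence'],2)) for q in r[:2]])
E
```

```text
8.2 [ 0.726 -0.151  0.188] [-0.304  0.714  0.388  1.198  0.002 -0.078]
[[ 0.973  0.046  0.225]
 [-0.224 -0.013  0.974]
 [ 0.047 -0.999 -0.002]]
scene cam_axis [(array([ 0.464, -0.131,  0.068]), 0.66)]
scene lever_end [(array([ 0.374, -0.133,  0.067]), 0.59)]
scene push_tab [(array([ 0.686, -0.145,  0.057]), 0.9)]
scene sieve_mid [(array([ 0.615, -0.143,  0.06 ]), 0.74), (array([ 0.596, -0.322,  0.017]), 0.62)]
wrist cam_axis []
wrist lever_end []
wrist push_tab [(array([ 0.688, -0.147,  0.058]), 0.7)]
wrist sieve_mid [(array([ 0.617, -0.143,  0.059]), 0.84)]
```

View pics/scene5.png

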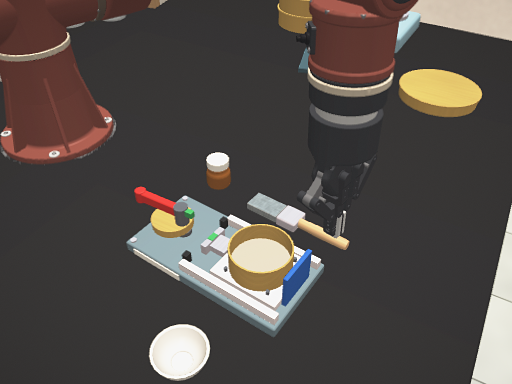

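View pics/wrist5.png

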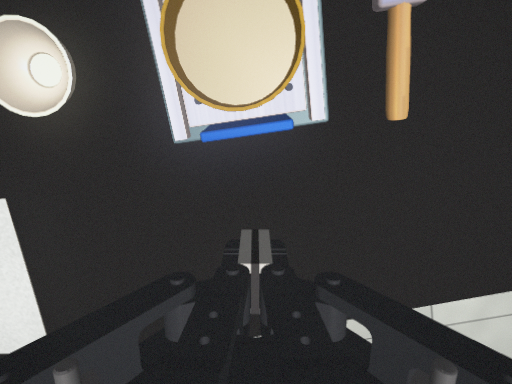

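The fingers are behind the tab with about 25 mm clearance and centred to a few mm. I'll lower them.

Emit:
play_rows([
  [-1, 0, 0, -0.7, 0, 0, 0],
  [-1, 0, 0, -0.7, 0, 0, 0],
  [-1, 0, 0, -0.5, 0, 0, 0],
  [-1, 0, 0, -0.15, 0, 0, 0],
  [-1, 0, 0, 0, 0, 0, 0],
])

```text
time_s: 9.32
position: [0.7289, -0.1514, 0.066]
tcp_rot: [-0.699, 0.705, -0.061, 0.099]
force: [0.6, -0.7, -0.0]
opening: -0.006
```

Emit:
play_rows([
  [-1, -0.2, 0.016, 0, 0, 0, 0],
  [-1, -0.2, 0.016, 0, 0, 0, 0],
  [-1, -0.2, 0.016, 0, 0, 0, 0],
  [-1, -0.2, 0.016, 0, 0, 0, 0],
  [-1, -0.2, 0.016, 0, 0, 0, 0],
])

```text
time_s: 9.95
position: [0.6753, -0.1482, 0.0757]
tcp_rot: [-0.698, 0.706, -0.054, 0.105]
force: [4.0, 0.1, -3.5]
opening: -0.001
```

```bash
python3 - <<'E'
from h import *
np.set_printoptions(precision=3,suppress=True)
s=status.get_obs();print(s['time_s'],s['position'],s['force'])
for c in ['scene']:
    p=capture(c);save(p,c+'6')
    for n in ['cam_axis','lever_end','push_tab','sieve_mid']:
        r=landmark_of(p,n)
        print(c,n,[(np.array(q['location']),round(q['confidence'],2)) for q in r[:2]])
E
```

```text
9.95 [ 0.675 -0.148  0.076] [ 3.982  0.115 -3.524]
scene cam_axis []
scene lever_end [(array([ 0.374, -0.132,  0.066]), 0.72)]
scene push_tab [(array([ 0.659, -0.145,  0.058]), 0.83)]
scene sieve_mid []
```

View pics/scene6.png

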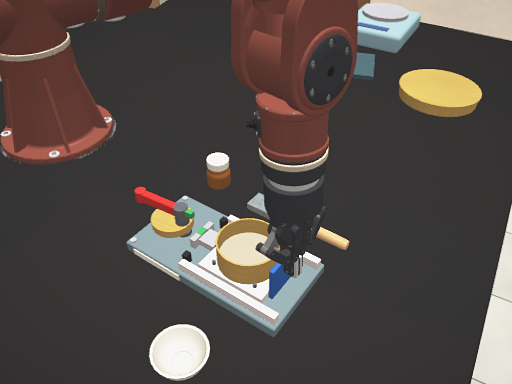

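Emit:
play_rows([
  [-1, -0.15, 0.012, -0.06, 0, 0, 0],
  [-1, -0.15, 0.012, -0.06, 0, 0, 0],
  [-1, -0.1, 0.008, 0, 0, 0, 0],
])

```text
time_s: 10.58
position: [0.6533, -0.1471, 0.0689]
tcp_rot: [-0.698, 0.706, -0.052, 0.106]
force: [20.8, -0.2, -8.2]
opening: 0.003
```

Emit:
play_rows([
  [-1, -0.06, 0, 0, 0, 0, 0],
])

```text
time_s: 10.7
position: [0.6532, -0.1471, 0.0692]
tcp_rot: [-0.698, 0.706, -0.049, 0.109]
force: [28.6, -0.3, -16.5]
opening: -0.003
```

```bash
python3 - <<'E'
from h import *
np.set_printoptions(precision=3,suppress=True)
s=status.get_obs();print(s['time_s'],s['position'],s['force'])
for c in ['scene','side']:
    p=capture(c);save(p,c+'7')
    for n in ['cam_axis','lever_end','push_tab','sieve_mid']:
        r=landmark_of(p,n)
        print(c,n,[(np.array(q['location']),round(q['confidence'],2)) for q in r[:2]])
    cv2.imwrite('pics/z7'+c+'.png',cv2.resize(cv2.cvtColor(p['image'],cv2.COLOR_RGB2BGR)[100:300,100:400],None,fx=2.6,fy=2.6))
E
```

```text
10.7 [ 0.653 -0.147  0.069] [ 28.551  -0.252 -16.478]
scene cam_axis [(array([ 0.462, -0.131,  0.071]), 0.7)]
scene lever_end [(array([ 0.375, -0.135,  0.064]), 0.87)]
scene push_tab [(array([ 0.639, -0.141,  0.058]), 0.65)]
scene sieve_mid [(array([ 0.57 , -0.142,  0.061]), 0.81)]
side cam_axis [(array([ 0.456, -0.13 ,  0.065]), 0.78)]
side lever_end [(array([ 0.374, -0.129,  0.065]), 0.85)]
side push_tab [(array([ 0.64 , -0.145,  0.057]), 0.63)]
side sieve_mid [(array([ 0.571, -0.134,  0.06 ]), 0.76)]
```

View pics/z7scene.png

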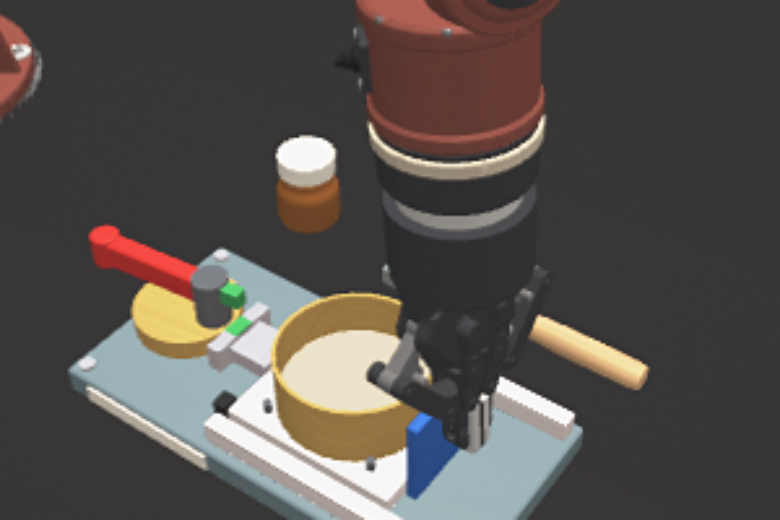

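View pics/z7side.png

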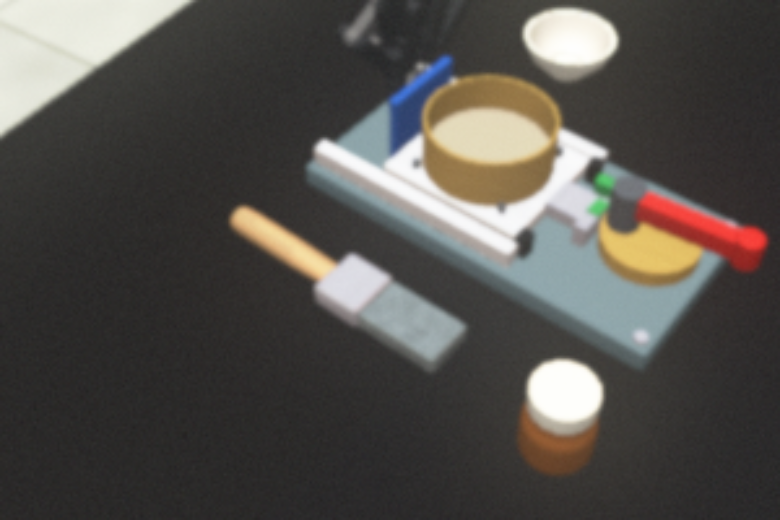

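The plate is against the black stops (zoomed scene view at (225,405)), the tab has moved about 45 mm and the force has risen firmly. The sieve is still seated. I'll back away and rise.

Emit:
play_rows([
  [-1, 0.2, 0, 0, 0, 0, 0],
  [-1, 0.5, -0.02, 0, 0, 0, 0],
  [-1, 0.5, -0.02, 0.1, 0, 0, 0],
  [-1, 0.2, 0, 0.7, 0, 0, 0],
  [-1, 0, 0, 0.9, 0, 0, 0],
  [-1, 0, 0, 0.9, 0, 0, 0],
  [-1, 0, 0, 0, 0, 0, 0],
  [-1, 0, 0, 0, 0, 0, 0],
])

```text
time_s: 12.2
position: [0.7278, -0.1468, 0.2206]
tcp_rot: [-0.7, 0.705, -0.058, 0.101]
force: [-1.2, -0.3, -1.1]
opening: 0.001
```

```bash
python3 - <<'E'
from h import *
np.set_printoptions(precision=3,suppress=True)
s=status.get_obs();print(s['time_s'],s['position'],s['force'])
for c in ['scene','side']:
    p=capture(c);save(p,c+'8')
    for n in ['cam_axis','lever_end','push_tab','sieve_mid','dish_mid','jar_mid','brush']:
        r=landmark_of(p,n)
        print(c,n,[(np.array(q['location']),round(q['confidence'],2)) for q in r[:1]])
    cv2.imwrite('pics/z8'+c+'.png',cv2.resize(cv2.cvtColor(p['image'],cv2.COLOR_RGB2BGR)[100:300,100:400],None,fx=2.6,fy=2.6))
E
```

```text
12.2 [ 0.728 -0.147  0.221] [-1.228 -0.303 -1.087]
scene cam_axis [(array([ 0.463, -0.129,  0.068]), 0.57)]
scene lever_end [(array([ 0.374, -0.135,  0.069]), 0.9)]
scene push_tab [(array([ 0.638, -0.142,  0.058]), 0.66)]
scene sieve_mid [(array([ 0.573, -0.14 ,  0.059]), 0.6)]
scene dish_mid [(array([ 0.598, -0.323,  0.016]), 0.73)]
scene jar_mid [(array([0.423, 0.032, 0.029]), 0.8)]
scene brush [(array([ 0.612,  0.001, -0.002]), 0.64)]
side cam_axis []
side lever_end [(array([ 0.377, -0.129,  0.066]), 0.8)]
side push_tab [(array([ 0.636, -0.145,  0.056]), 0.81)]
side sieve_mid [(array([ 0.571, -0.139,  0.063]), 0.65)]
side dish_mid [(array([ 0.595, -0.321,  0.014]), 0.82)]
side jar_mid [(array([0.425, 0.033, 0.032]), 0.61)]
side brush [(array([ 0.617,  0.003, -0.   ]), 0.63)]
```

View pics/z8scene.png

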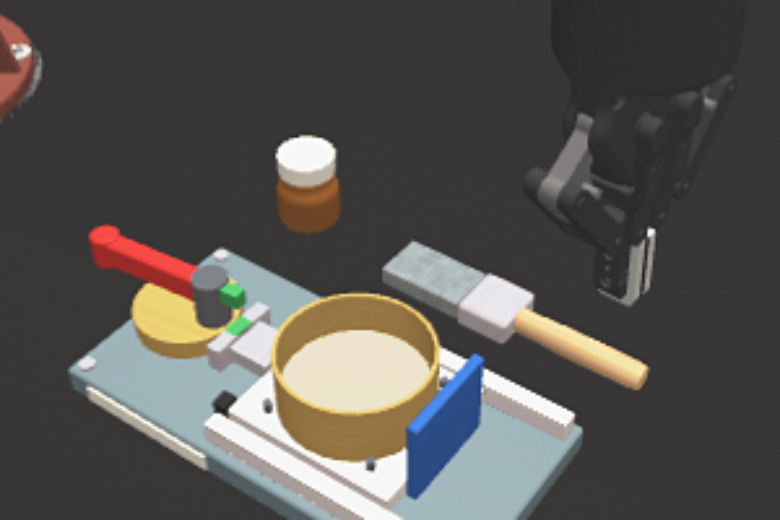

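The slide is still at its stops, the sieve is in the nest, the other things haven't moved and the gripper is clear.

```bash
python3 -c "
from h import *
print(workorder.sign_off())"
```

```text
the job is handed in; nothing more can be done
None
```

The job is done and handed in at about 12–13 s of the 51 s allowed; sign-off gives no verdict, so the result is from my own checks.

**What I did:** With the gripper shut, I pushed the red lever clockwise from about 2.07 rad to about 0. The tab had not moved by then. I then backed off, went over to the tab's rear face and pushed the slide forward. The arm stopped moving forward while the force along the push rose to about 29 N. I then backed away and rose clear.

**Last checks:**
- **Slide:** the tab is 46–48 mm forward of its start, which is fully home within the measuring error of about 4 mm. The plate is seen against the black stop visible in the picture.
- **Cam:** the estimate is within about 0.1 rad of its low point.
- **Sieve:** it moved about 44–45 mm with the slide and looks upright between its studs. The networks never found the nest itself, so seating rests on this and the picture.
- **Dish, jar and brush:** each is within about 6 mm of where it started, which is about measuring error.
- **Arm:** it is clear of everything, with the wrist force near zero.

None of the checks failed or disagreed by more than the measuring error. In the last side view the networks did not find the cam axis, so that estimate uses the earlier readings of it.

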